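Shut the vent and start the heating run

TASK

Start a heating run: shut the vent valve by pushing its lever, the one with the ball on its end, fully over away from the robot to its stop; then gently press the round button on the controller right down, let it spring back up and withdraw. Work with the fingertips only and pick nothing up. Leave the other two levers, the other two buttons and the loose things as they are.

Things in the scene. Friction and masses are not known exactly. Their poses are not given: they have to be found in the camera images.
- manifold: aluminium base plate, 100 (x) x 250 (y) x 12 mm thick, fixed to the bench, carrying three steel toggle valves side by side along its y, 80 mm apart (which valve stands where varies); origin at the centre of its underside; its x points away from the robot, roughly. It stands on the left or on the right side of the bench, with the controller on the other side.
- ball_pivot (a point): pivot of the toggle valve whose lever ends in a ball, 28 mm in diameter; 57 mm above the bench, between two 5 mm steel ears (33 mm over both, tops 58 mm above the valve's foot, that is 70 mm above the bench) on a steel block 44 (x) x 40 (y) x 34 mm high. Its x is the way the lever swings over (away from the robot), y the axis of the pivot, z up.
- ball_head (a point): middle of the black head (a ball, 28 mm in diameter) of this valve's lever, 65 mm from the pivot along the 8 mm thick steel rod; moves with the lever
- ball_lever (a joint): angle of the lever with a ball: 0 = leaning 0.6 rad towards the robot (vent open), 0.6 = upright, 1.2 = leaning 0.6 rad away from the robot, against its stop (shut). About 2 N at the head moves it; it stays where it is left.
- bar_pivot (a point): pivot of the toggle valve whose lever ends in a cross-bar, 44 mm long (along the pivot's axis) and 12 mm thick; 57 mm above the bench, between two 5 mm steel ears (33 mm over both, tops 58 mm above the valve's foot, that is 70 mm above the bench) on a steel block 44 (x) x 40 (y) x 34 mm high. Its x is the way the lever swings over (away from the robot), y the axis of the pivot, z up.
- bar_head (a point): middle of the black head (a cross-bar, 44 mm long (along the pivot's axis) and 12 mm thick) of this valve's lever, 65 mm from the pivot along the 8 mm thick steel rod; moves with the lever
- bar_lever (a joint): angle of the lever with a cross-bar: 0 = leaning 0.6 rad towards the robot (vent open), 0.6 = upright, 1.2 = leaning 0.6 rad away from the robot, against its stop (shut). About 2 N at the head moves it; it stays where it is left.
- paddle_pivot (a point): pivot of the toggle valve whose lever ends in a flat paddle, 26 mm wide (along the pivot's axis), 34 mm long and 5 mm thick; 57 mm above the bench, between two 5 mm steel ears (33 mm over both, tops 58 mm above the valve's foot, that is 70 mm above the bench) on a steel block 44 (x) x 40 (y) x 34 mm high. Its x is the way the lever swings over (away from the robot), y the axis of the pivot, z up.
- paddle_head (a point): middle of the black head (a flat paddle, 26 mm wide (along the pivot's axis), 34 mm long and 5 mm thick) of this valve's lever, 60 mm from the pivot along the 8 mm thick steel rod; moves with the lever
- paddle_lever (a joint): angle of the lever with a flat paddle: 0 = leaning 0.6 rad towards the robot (vent open), 0.6 = upright, 1.2 = leaning 0.6 rad away from the robot, against its stop (shut). About 2 N at the head moves it; it stays where it is left.
- controller: grey flat-topped heater controller, 160 (x) x 250 (y) mm, top face 70 mm above the bench, fixed; origin at the centre of its underside. Three push buttons stand in a row along its y near the side facing the robot, 75 mm apart (which is where varies); a 64 x 110 mm display 3 mm high lies behind them.
- round_top (a point): centre of the top face of the black push button that is round, 30 mm in diameter; 87 mm above the bench, standing 13 mm proud of its 4 mm thick metal bezel; z up
- round_button (a joint): how far the round button is pressed down: 0 = up, 0.006 m = fully down; spring-loaded, about 1.7 N to start and 5 N to bottom, springs back up
- square_top (a point): centre of the top face of the black push button that is square, 28 x 28 mm; 87 mm above the bench, standing 13 mm proud of its 4 mm thick metal bezel; z up
- square_button (a joint): how far the square button is pressed down: 0 = up, 0.006 m = fully down; spring-loaded, about 1.7 N to start and 5 N to bottom, springs back up
- oblong_top (a point): centre of the top face of the black push button that is oblong, 14 (x) x 38 (y) mm; 87 mm above the bench, standing 13 mm proud of its 4 mm thick metal bezel; z up
- oblong_button (a joint): how far the oblong button is pressed down: 0 = up, 0.006 m = fully down; spring-loaded, about 1.7 N to start and 5 N to bottom, springs back up
- vial: loose amber vial with white cap, 28 mm in diameter, 60 mm high, standing on the bench between controller and manifold; origin at its foot
- fitting: loose stepped brass fitting, 24 mm in diameter, 26 mm high, standing on the controller's top behind the button row; origin at its foot
- wrench: loose steel wrench, 150 mm long, lying on the bench beyond the work; origin at its middle, its length along its x
- gauge: loose round gauge head, 68 mm in diameter, 26 mm high, with a steel stub, lying face up on the bench beyond the work; origin at its underside

How it is judged:
By the outcome, as a careful person would: the job done as asked, in the order asked, and still so for the second after the job is handed in, with the robot touching nothing.
It also fails if it takes over 45 s, if anything falls off the work surface, if the arm or the gripper's body presses on something with over 40 N, if the wrist force passes 120 N, or if a joint passes its speed limit or range.

ROBOT

A 7-joint arm with a two-finger parallel gripper is mounted at the origin on the work surface. World frame = base frame: x ahead of the robot, y to its left, z up, the work surface at z = 0. Lengths are in m, angles in rad, forces in N, time in s.
With the tool pointing down it reaches from about 0.425 to 0.925 m from the base axis. Payload 6.8 kg.
Tool frame: the origin (TCP) lies midway between the tips of the shut fingers; the grasp point (between the pads) lies 19 mm behind it (r.grip_point_offset is the distance from the TCP to the grasp point, in m); z points along the fingers, y is the direction in which the jaws open and shut (so a half turn about z gives the same grasp; the last joint's range is limited). The gripper opens to 85 mm and grips with 20 to 120 N. Pads are 22 mm wide; open, the fingers measure 114 mm over their backs; the gripper's body (76 mm by 85 mm) begins 54 mm behind the grasp point. The pads swing forward as they close: fully open they stand 13 mm farther back than shut.
Start: joints at [1.004, 0.477, 0.022, 1.555, -0.011, 1.109, -0.083], TCP at [0.299, -0.605, 0.231] pointing down, gripper open.
Joint ranges: [-2.96, 2.96], [-0.34, 2.1], [-1.41, 1.46], [0.24, 2.44], [-1.37, 4.51], [0.17, 1.92], [-2.96, 2.96]. Speed limits (rad/s): [2.39, 2.39, 3.14, 3.14, 3.14, 3.14, 3.14].

INTERFACE

Orientations are given as a rotation vector (axis times angle).
In Python, from bench import r, grab_frame, camera_params gives the robot as it stands.
- The arm moves only by the tool carry_out, never from a script. Its argument "motion" is text: rows parted by semicolons, each of 5 numbers parted by spaces: the closure, from 0 (fully open) to 1 (shut), then the shift along the tool's x, y, z in mm, then the turn about the tool's z in rad. In form: fingers dx dy dz twist; .... A call has exactly 8 rows; each row shifts and turns the commanded pose from where the row before left it, along the tool's axes as they then stand; what a row does not reach is not made up. A row lasts 1/8 s, in which the tool goes at most 62.5 mm and 10.7 degrees, less where a joint would pass 70% of its speed; a pose out of reach is approached as far as the arm can. A call with a gripper value outside its range is refused whole. The fingers move at their own pace and stop on an object; "newtons" is the grip in N (left out, the last holds). Time passes only in rows, so rows that do not move let the fingers close, or fill a call up. It gives the time, the measured TCP pose, the force and the opening at its end, in the units of the state.
- r.get_obs(): the state, without advancing time (a new reading comes with each control period).
- grab_frame(name): name is "scene" or "top" or "wrist"; returns the picture (420x560x3 uint8, red, green, blue); there is no depth.
- camera_params(name): a dict with "fx", "fy", "cx", "cy" (pixels), "eye" and "attitude" of the camera in the world. Camera axes: x right, y down, z forward; pixel columns grow to the right and rows downward; lengths in m; the calibration is good to about 2 mm. A picture is of the moment at which its call begins: read the wrist's pose just before it. camera_params takes no time and is no camera call; for the wrist camera it gives the pose at the moment of the call.
- r.hand_in(): hands the job in, once; it reports no verdict.
The state is a dict: "clock": time; "joints": joint angles; "qvel": joint speeds; "tau": joint torques, N m; "tcp_pos": TCP position; "orientation": TCP orientation; "contact_force": force on the tool from outside, world axes, zero at the start; "moment": the same for the moment, N m; "grip_width": finger opening in m.
Only numpy, scipy, OpenCV 4.12 (cv2) and the standard library are available. Lean on these libraries where they do the work, as an engineer would, in place of code of your own. Each camera call takes 0.05 s, during which the arm holds its last target.

## Working session

There is one attempt and no reset: what is moved stays moved. The work goes in short steps, Python scripts to look and compute and a tool call to move; the robot and the scene stay as the last step left them, time stands still between calls to the robot, and variables do not carry over. Pictures are saved under pics/ and viewed, and the job is handed in when it is done.

Besides the shell and the picture viewer there is one more tool, called by a JSON object that holds its "name" and its "arguments". carry_out: Moves the arm, as the interface text tells. Its arguments: {"type":"object","properties":{"motion":{"type":"string"},"newtons":{"type":"number"}},"required":["motion"]}

```bash
mkdir -p pics; ls; python3 - <<'E'
from bench import r, grab_frame, camera_params
import cv2
for n in("scene","top"):
    cv2.imwrite(f"pics/{n}0.png",grab_frame(n)[:,:,::-1]); print(n,camera_params(n))
print(r.get_obs())
E
```

```text
pics
scene {'fx': 524.4346827939204, 'fy': 524.4346827939204, 'cx': 288.18935110814095, 'cy': 213.82418712566715, 'eye': array([ 1.21396587, -0.03827476,  1.05298997]), 'attitude': array([-1.95121078, -1.85122854,  0.53677294])}
top {'fx': 390.03623226471535, 'fy': 390.03623226471535, 'cx': 278.05617898327887, 'cy': 209.1307791222239, 'eye': array([0.45391059, 0.00844074, 0.87337172]), 'attitude': array([-2.10105178,  2.13815219, -0.17155961])}
{'clock': 0.1, 'joints': array([ 1.00388303,  0.47773639,  0.02233045,  1.55634378, -0.01148315,
        1.10930149, -0.08309321]), 'qvel': array([-0.00043038, -0.00218154, -0.00135992, -0.00277036,  0.00103608,
       -0.00105854,  0.00120214]), 'tau': array([ 4.65682082e-03, -5.97763288e+01,  1.61386382e+00, -2.81958228e+01,
        1.28656442e-02,  5.02871015e-03,  2.23648726e-05]), 'tcp_pos': array([ 0.29870399, -0.60471727,  0.23041372]), 'orientation': array([-3.05773020e+00, -7.14106695e-01,  7.91096668e-04]), 'contact_force': array([-0.10284781, -0.86429288,  0.43228453]), 'moment': array([-0.02197354, -0.03073698, -0.02667793]), 'grip_width': 0.08557474578003631}
```

View pics/scene0.png

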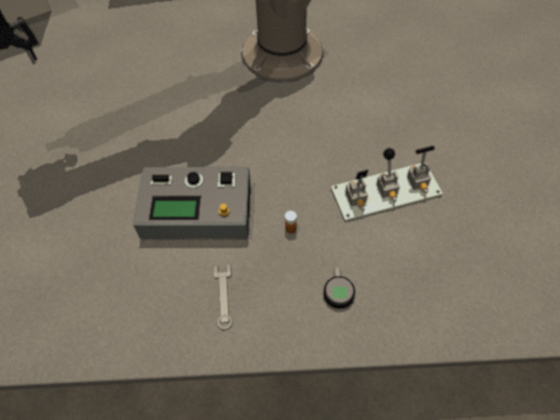

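View pics/top0.png

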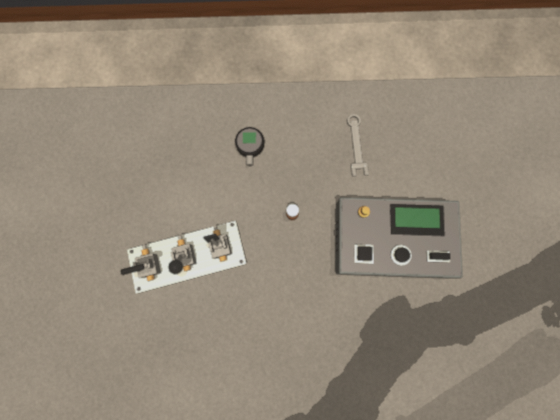

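The manifold is on the left with the ball lever in the middle (top ≈ (176,267), scene ≈ (389,154)). The round button is in the middle of the controller (top ≈ (402,255), scene ≈ (193,178)). Next I'll zoom in to refine these.

```bash
python3 - <<'E'
import cv2,numpy as np
s=cv2.imread("pics/scene0.png");t=cv2.imread("pics/top0.png")
def c(im,x,y,w,h,k): return cv2.resize(im[y:y+h,x:x+w],None,fx=k,fy=k,interpolation=cv2.INTER_CUBIC)
a=np.hstack([c(t,115,210,133,95,3),c(t,330,190,133,95,3)])
b=np.hstack([c(s,325,135,133,95,3),c(s,130,155,133,95,3)])
cv2.imwrite("pics/zoom0.png",np.vstack([a,b]))
E
cat > h.py <<'E'
import numpy as np
from scipy.spatial.transform import Rotation as R
from bench import camera_params
def ray(n,u,v,cp=None):
    p=cp or camera_params(n)
    d=R.from_rotvec(p['attitude']).apply([(u-p['cx'])/p['fx'],(v-p['cy'])/p['fy'],1]); return p['eye'],d
def atz(n,u,v,z,cp=None):
    e,d=ray(n,u,v,cp); return e+d*(z-e[2])/d[2]
def proj(n,P,cp=None):
    p=cp or camera_params(n)
    q=R.from_rotvec(p['attitude']).inv().apply(np.asarray(P)-p['eye']); return np.array([p['fx']*q[0]/q[2]+p['cx'],p['fy']*q[1]/q[2]+p['cy']])
def tri(l):
    A=np.zeros((3,3));b=np.zeros(3)
    for n,u,v in l:
        e,d=ray(n,u,v);d=d/np.linalg.norm(d);M=np.eye(3)-np.outer(d,d);A+=M;b+=M@e
    return np.linalg.solve(A,b)
E
```

```text
(no output)
```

View pics/zoom0.png

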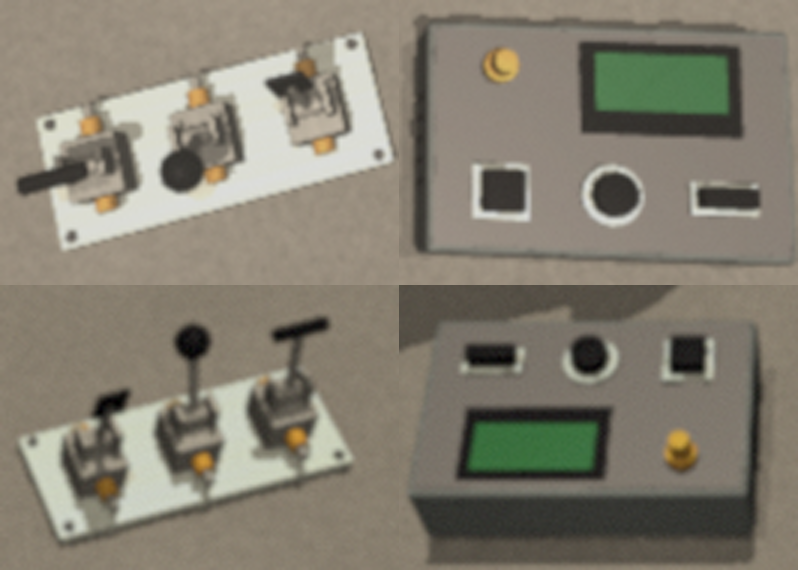

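```bash
python3 - <<'E'
from h import *
np.set_printoptions(precision=4,suppress=True)
B=tri([("top",175.7,266.7),("scene",389,154)]);print("ball",B,proj("top",B),proj("scene",B))
T=tri([("top",401.7,254.3),("scene",193.3,178.2)]);print("round",T,proj("top",T),proj("scene",T))
print(atz("top",401.7,254.3,.087),atz("scene",193.3,178.2,.087))
C=[atz("top",115+a/3,210+b/3,.012) for a,b in((38,118),(362,33),(392,158),(62,250))]
D=[atz("scene",325+a/3,135+b/3,.012) for a,b in((352,463-285),(60,543-285),(20,437-285),(285,370-285))]
for C in (C,D):
  C=np.array(C);print(C,C.mean(0));
  y=(C[0]-C[1]+C[3]-C[2])[:2];print("yaw",np.arctan2(-y[0],y[1]),np.linalg.norm(y)/2,np.linalg.norm(C[0]-C[3]))
E
```

```text
ball [0.4819 0.2215 0.1164] [175.0353 266.7054] [388.4517 154.1161]
round [ 0.5004 -0.2245  0.0831] [401.3314 254.2676] [192.9925 178.1318]
[ 0.5001 -0.224   0.087 ] [ 0.5035 -0.223   0.087 ]
[[0.5257 0.3577 0.012 ]
 [0.5848 0.1177 0.012 ]
 [0.492  0.0954 0.012 ]
 [0.4298 0.3351 0.012 ]] [0.5081 0.2265 0.012 ]
yaw 0.24760405060564575 0.2474195184699582 0.09851682011437181
[[0.5288 0.3603 0.012 ]
 [0.5904 0.1199 0.012 ]
 [0.4891 0.0985 0.012 ]
 [0.4336 0.3242 0.012 ]] [0.5105 0.2258 0.012 ]
yaw 0.2462249770409011 0.24028566044357366 0.10183091917505613
```

{"name": "carry_out", "arguments": {"motion": "1 0 0 0 0.105; 1 0 0 0 0.105; 1 36 -48 0 0; 1 36 -48 0 0; 1 36 -48 0 0; 1 36 -48 0 0; 1 36 -48 0 0; 1 36 -48 0 0", "newtons": 30}}

```text
clock: 1.1
tcp_pos: [0.4377, -0.2709, 0.2312]
orientation: [-3.117, -0.39, 0.0]
contact_force: [1.2, 0.8, -0.5]
grip_width: -0.0
```

```bash
python3 - <<'E'
from h import *
from bench import *
import cv2
o=r.get_obs();print(o['tcp_pos'],R.from_rotvec(o['orientation']).as_matrix(),o['grip_width'],o['contact_force'])
print(camera_params("wrist"))
cv2.imwrite("pics/w1.png",grab_frame("wrist")[:,:,::-1])
E
```

```text
[ 0.43767686 -0.27094582  0.23118477] [[ 9.69228361e-01  2.46163292e-01 -1.30926198e-04]
 [ 2.46163294e-01 -9.69228370e-01 -5.44612638e-06]
 [-1.28238022e-04 -2.69506840e-05 -9.99999991e-01]] -4.317020188123184e-05 [ 1.18238858  0.78836474 -0.5163762 ]
{'fx': 367.57663300949014, 'fy': 367.57663300949014, 'cx': 281.6981485799713, 'cy': 210.25860445804287, 'eye': array([ 0.5131333 , -0.24975627,  0.37269042]), 'attitude': array([ 2.27804662, -1.77240977, -0.27363725])}
```

View pics/w1.png

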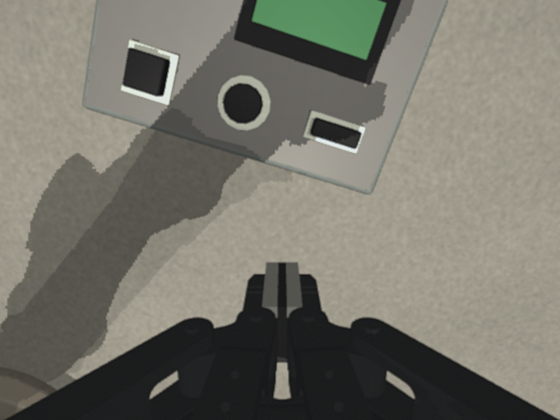

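The round button is at (242,102), between the square one at (146,70) and the oblong one at (334,131).

```bash
python3 - <<'E'
from h import *
from bench import *
o=r.get_obs();print(o['tcp_pos'])
cp={'fx': 367.5766, 'fy': 367.5766, 'cx': 281.698, 'cy': 210.2586, 'eye': np.array([ 0.5131333 , -0.24975627,  0.37269042]), 'attitude':np.array([ 2.27804662, -1.77240977, -0.27363725])}
print(atz("w",242,102,.087,cp), atz("w",244,102,.074,cp))
E
```

```text
[ 0.4415384  -0.26208793  0.23117189]
[ 0.50017906 -0.22266189  0.087     ] [ 0.49997299 -0.22294025  0.074     ]
```

{"name": "carry_out", "arguments": {"motion": "1 24 -58 0 0; 1 24 -58 0 0; 1 24 -58 0 0; 1 24 -58 0 0; 1 4 -58 0 0; 1 4 -58 0 0; 1 4 -58 0 0; 1 4 -58 0 0"}}

```text
clock: 2.15
tcp_pos: [0.431, 0.2047, 0.2312]
orientation: [3.117, 0.389, 0.0]
contact_force: [1.7, -0.3, -0.6]
grip_width: -0.0002
```

{"name": "carry_out", "arguments": {"motion": "1 0 0 0 0; 1 0 0 0 0; 1 0 0 0 0; 1 0 0 0 0; 1 0 0 0 0; 1 0 0 0 0; 1 0 0 0 0; 1 0 0 0 0"}}

```text
clock: 3.15
tcp_pos: [0.4315, 0.2034, 0.2313]
orientation: [-3.117, -0.39, -0.0]
contact_force: [0.2, -0.7, 0.8]
grip_width: -0.0002
```

```bash
python3 - <<'E'
from h import *
from bench import *
import cv2
o=r.get_obs();print(o['tcp_pos'],R.from_rotvec(o['orientation']).as_matrix()[:,0],o['contact_force'])
print(camera_params("wrist"))
cv2.imwrite("pics/w2.png",grab_frame("wrist")[:,:,::-1])
E
```

```text
[0.43153614 0.20335415 0.23131394] [9.69199481e-01 2.46277009e-01 4.13350858e-05] [ 0.22511015 -0.73005743  0.80525238]
{'fx': 367.57663300949014, 'fy': 367.57663300949014, 'cx': 281.6981485799713, 'cy': 210.25860445804287, 'eye': array([0.50696015, 0.22453976, 0.3728293 ]), 'attitude': array([ 2.27820385, -1.7723746 , -0.27343975])}
```

View pics/w2.png

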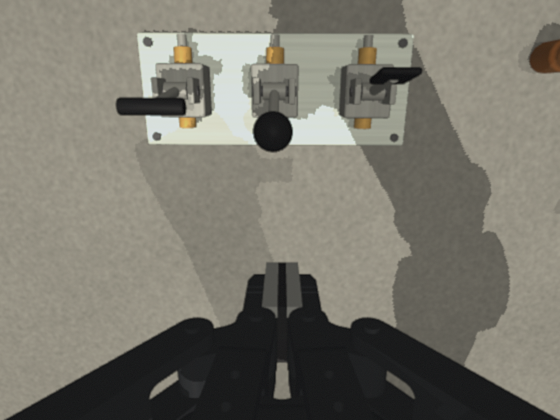

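The ball is at (273,132), its pivot is near (274,88), and the fingertips are at (282,265).

```bash
python3 - <<'E'
from h import *
from bench import *
o=r.get_obs();M=R.from_rotvec(o['orientation']).as_matrix();t=o['tcp_pos']
for nm,uv,z in(("ball",(273,132),.1106),("ballz.116",(273,132),.116),("pivot ears",(274,91),.070),("tl",(139,35),.012),("tr",(412,33),.012),("br",(404,144),.012),("bl",(150,144),.012)):
    p=atz("wrist",*uv,z);print(nm,p.round(4),"tool mm",(M.T@(p-t)*1000).round(1))
for z in(.1106,.116): print(atz("top",175.7,266.7,z),atz("scene",389,154,z))
E
```

```text
ball [0.4807 0.224  0.1106] tool mm [ 52.8  -7.9 120.7]
ballz.116 [0.4813 0.224  0.116 ] tool mm [ 53.3  -7.8 115.3]
pivot ears [0.5075 0.2307 0.07  ] tool mm [ 80.4  -7.8 161.3]
tl [0.5242 0.3604 0.012 ] tool mm [ 128.5 -129.4  219.3]
tr [0.5858 0.1242 0.012 ] tool mm [130.1 114.7 219.3]
br [0.4911 0.0974 0.012 ] tool mm [ 31.6 117.4 219.3]
bl [0.4302 0.3372 0.012 ] tool mm [  31.7 -130.   219.3]
[0.48211778 0.22177521 0.1106    ] [0.47714222 0.22434832 0.1106    ]
[0.48191809 0.22026492 0.116     ] [0.4813643  0.22284346 0.116     ]
```

{"name": "carry_out", "arguments": {"motion": "1 0 -4 32 0; 1 0 -3.5 32 0; 1 0 0 32 0; 1 0 0 31 0; 1 0 0 0 0; 1 10 0 0 0; 1 12 0 0 0; 1 10 0 0 0"}}

```text
clock: 4.2
tcp_pos: [0.4615, 0.2186, 0.1052]
orientation: [3.117, 0.389, -0.0]
contact_force: [-4.3, -0.9, 4.5]
grip_width: -0.0003
```

{"name": "carry_out", "arguments": {"motion": "1 8 0 0 0; 1 8 0 0 0; 1 8 0 0 0; 1 8 0 0 0; 1 8 0 0 0; 1 8 0 0 0; 1 4 0 0 0; 1 0 0 0 0"}}

```text
clock: 5.2
tcp_pos: [0.5114, 0.2314, 0.1041]
orientation: [-3.117, -0.39, -0.0]
contact_force: [-1.0, -0.0, -0.9]
grip_width: -0.0001
```

```bash
python3 - <<'E'
from h import *
from bench import *
import cv2
o=r.get_obs();M=R.from_rotvec(o['orientation']).as_matrix();print(o['tcp_pos'],M.T@o['contact_force'])
print(M.T@(o['tcp_pos']-[0.43153614,0.20335415,0.23131394])*1000)
s=grab_frame("scene")[:,:,::-1];w=grab_frame("wrist")[:,:,::-1]
s=cv2.resize(s[110:230,310:470],None,fx=3,fy=3,interpolation=cv2.INTER_CUBIC)
cv2.imwrite("pics/s3.png",s);cv2.imwrite("pics/w3.png",w)
E
```

```text
[0.51137919 0.23141778 0.10410576] [-0.93443345 -0.23233154  0.8714063 ]
[ 84.27684938  -7.51920461 127.22136513]
```

View pics/s3.png

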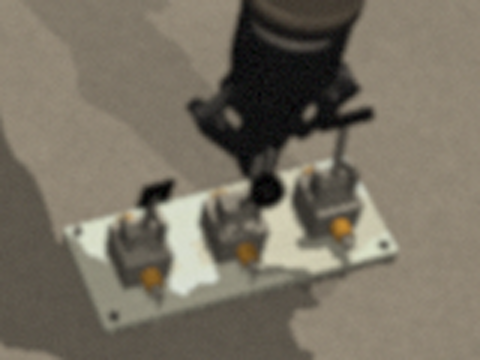

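View pics/w3.png

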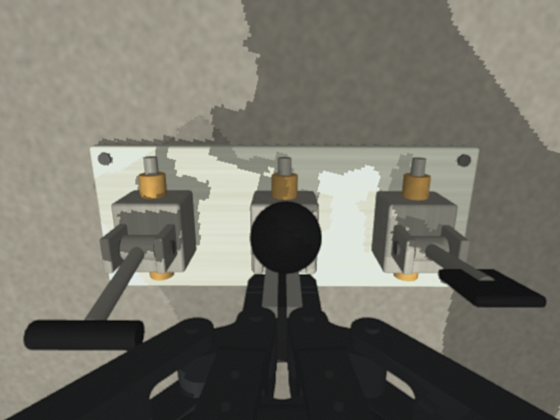

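The ball at (285,238) is past upright and still touching the fingertips. I'll keep pushing slowly to the stop.

{"name": "carry_out", "arguments": {"motion": "1 3 0 0 0; 1 3 0 0 0; 1 2 0 0 0; 1 2 0 0 0; 1 1 0 0 0; 1 0 0 0 0; 1 0 0 0 0; 1 0 0 0 0"}}

```text
clock: 6.3
tcp_pos: [0.5189, 0.2333, 0.1038]
orientation: [3.115, 0.391, -0.009]
contact_force: [-9.8, -2.7, 4.6]
grip_width: 0.0002
```

{"name": "carry_out", "arguments": {"motion": "1 2 0 0 0; 1 2 0 0 0; 1 0 0 0 0; 1 0 0 0 0; 1 0 0 0 0; 1 0 0 0 0; 1 0 0 0 0; 1 0 0 0 0"}}

```text
clock: 7.3
tcp_pos: [0.5194, 0.2334, 0.1035]
orientation: [3.113, 0.391, -0.019]
contact_force: [-19.7, -6.1, 12.9]
grip_width: 0.0
```

Firm stop: the force doubled with no travel. Backing off straight and rising.

{"name": "carry_out", "arguments": {"motion": "1 -6 0 0 0; 1 -12 0 0 0; 1 -20 0 0 0; 1 -10 0 0 0; 1 0 0 -30 0; 1 0 0 -40 0; 1 0 0 -40 0; 1 0 0 0 0"}}

```text
clock: 8.3
tcp_pos: [0.4817, 0.2246, 0.218]
orientation: [-3.115, -0.389, -0.012]
contact_force: [0.8, -0.2, 0.4]
grip_width: 0.0
```

```bash
python3 - <<'E'
from h import *
from bench import *
import cv2
o=r.get_obs();M=R.from_rotvec(o['orientation']).as_matrix();print(o['tcp_pos'],M,o['contact_force'])
d=(np.array([.501,-.2235,.2])-o['tcp_pos']);print(d,M.T@d*1000)
np.save
cp=camera_params("wrist");w=grab_frame("wrist")[:,:,::-1]
cv2.imwrite("pics/w4.png",w);print(cp['eye'].tolist(),cp['attitude'].tolist())
E
```

```text
[0.48165953 0.22455083 0.2180368 ] [[ 0.96928816  0.24581063  0.00758905]
 [ 0.24579059 -0.96931669  0.00348308]
 [ 0.00821237 -0.00151079 -0.99996514]] [ 0.80397    -0.20104424  0.39424027]
[ 0.01934047 -0.44805083 -0.0180368 ] [-91.52831381 439.08449438  16.62234979]
[0.556021204626555, 0.24521568740051974, 0.36022132478647695] [2.284264010225571, -1.77753804621407, -0.26853239841072835]
```

View pics/w4.png

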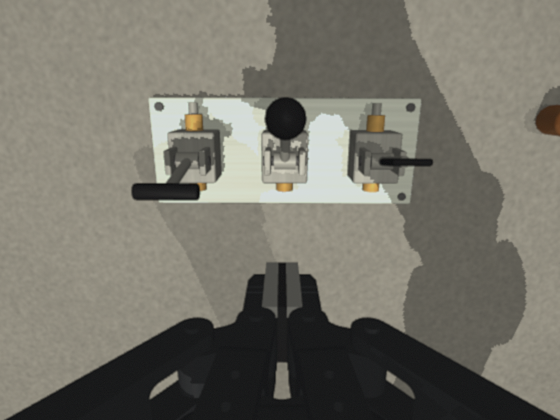

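The ball is now leaning away at (286,118), and the other levers look unchanged. Moving to the round button.

{"name": "carry_out", "arguments": {"motion": "1 -11 55 2 0; 1 -11 55 2 0; 1 -11 55 2 0; 1 -11 55 2 0; 1 -11 55 2 0; 1 -11 55 2 0; 1 -12 55 2 0; 1 -13 54 2 0"}}

```text
clock: 9.35
tcp_pos: [0.4985, -0.2266, 0.1971]
orientation: [-3.117, -0.39, 0.002]
contact_force: [1.1, 0.1, -0.0]
grip_width: -0.0001
```

{"name": "carry_out", "arguments": {"motion": "1 0 0 0 0; 1 0 0 0 0; 1 0 0 0 0; 1 0 0 0 0; 1 0 0 0 0; 1 0 0 0 0; 1 0 0 0 0; 1 0 0 0 0"}}

```text
clock: 10.35
tcp_pos: [0.499, -0.2248, 0.1983]
orientation: [3.117, 0.39, 0.0]
contact_force: [0.2, -0.5, 0.1]
grip_width: -0.0
```

```bash
python3 - <<'E'
from h import *
from bench import *
import cv2
cp=dict(fx=367.5766,fy=367.5766,cx=281.698,cy=210.2586,eye=np.array([0.556021204626555, 0.24521568740051974, 0.36022132478647695]),attitude=np.array([2.284264010225571, -1.77753804621407, -0.26853239841072835]))
p=atz("w",286,118,.1106,cp);print("ball now",p)
u=np.array([.9692,.2458,0]);print("along u from plate/pivot",(p-[.5085,.2305,.1106])@u)
o=r.get_obs();M=R.from_rotvec(o['orientation']).as_matrix();print(o['tcp_pos'],o['contact_force'])
d=(np.array([.501,-.2235,.087])-o['tcp_pos']);print(M.T@d*1000)
c=camera_params("wrist");w=grab_frame("wrist")[:,:,::-1];np.save("c.npy",c)
cv2.imwrite("pics/w5.png",w)
s=grab_frame("scene")[:,:,::-1];cv2.imwrite("pics/s5.png",s)
E
```

```text
ball now [0.54388601 0.2394593  0.1106    ]
along u from plate/pivot 0.03649831326980592
[ 0.49901845 -0.22477193  0.19834104] [ 0.18803839 -0.50030927  0.12911502]
[  2.22963641  -0.75284187 111.34106676]
```

View pics/w5.png

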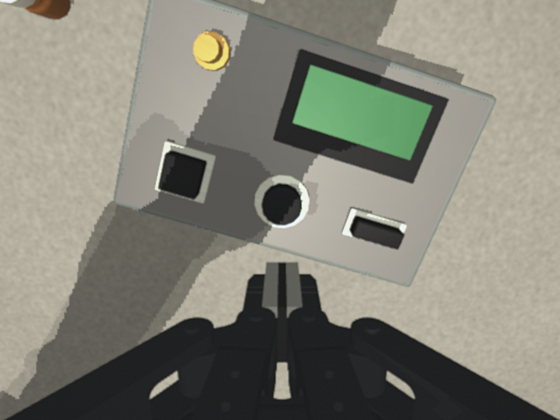

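View pics/s5.png

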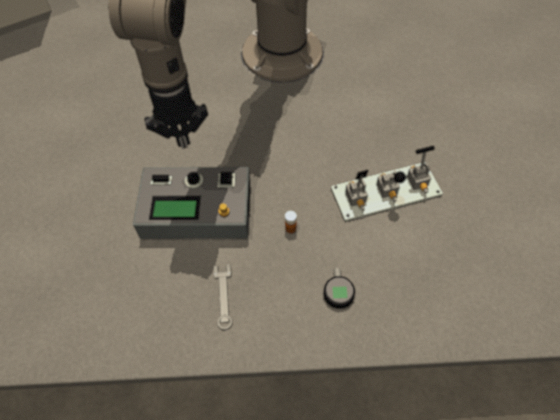

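The lever is at its full stop (36.5 mm past the pivot against 36.7 expected). The round button at (282,204) lines up with the fingertips, so I'm descending.

{"name": "carry_out", "arguments": {"motion": "1 2 0 25 0; 1 0 0 30 0; 1 0 0 30 0; 1 0 0 15 0; 1 0 0 4 0; 1 0 0 0 0; 1 0 0 0 0; 1 0 0 0 0"}}

```text
clock: 11.45
tcp_pos: [0.5015, -0.2244, 0.0951]
orientation: [3.117, 0.39, 0.002]
contact_force: [0.3, -0.5, -0.3]
grip_width: -0.0004
```

{"name": "carry_out", "arguments": {"motion": "1 0 0 2 0; 1 0 0 2 0; 1 0 0 2 0; 1 0 0 2 0; 1 0 0 1 0; 1 0 0 0 0; 1 0 0 0 0; 1 0 0 0 0"}}

```text
clock: 12.45
tcp_pos: [0.5009, -0.2242, 0.0854]
orientation: [3.117, 0.39, -0.0]
contact_force: [-1.3, -0.2, 3.6]
grip_width: 0.0
```

{"name": "carry_out", "arguments": {"motion": "1 0 0 1 0; 1 0 0 1 0; 1 0 0 1 0; 1 0 0 1 0; 1 0 0 1 0; 1 0 0 0 0; 1 0 0 0 0; 1 0 0 0 0"}}

```text
clock: 13.45
tcp_pos: [0.501, -0.2243, 0.0814]
orientation: [3.117, 0.389, -0.0]
contact_force: [-5.3, 1.6, 14.8]
grip_width: 0.0
```

{"name": "carry_out", "arguments": {"motion": "1 0 0 1 0; 1 0 0 0 0; 1 0 0 0 0; 1 0 0 0 0; 1 0 0 0 0; 1 0 0 0 0; 1 0 0 0 0; 1 0 0 0 0"}}

```text
clock: 14.45
tcp_pos: [0.501, -0.2243, 0.0813]
orientation: [3.117, 0.389, 0.0]
contact_force: [-9.1, 3.3, 24.0]
grip_width: -0.0
```

Bottomed: the force rose by 9 N with only 0.1 mm of travel. Withdrawing straight up.

{"name": "carry_out", "arguments": {"motion": "1 0 0 -4 0; 1 0 0 -4 0; 1 0 0 -6 0; 1 0 0 -15 0; 1 0 0 -30 0; 1 0 0 -40 0; 1 0 0 -40 0; 1 0 0 0 0"}}

```text
clock: 15.45
tcp_pos: [0.5033, -0.225, 0.2225]
orientation: [3.114, 0.389, 0.011]
contact_force: [-0.7, -0.7, -0.1]
grip_width: -0.0003
```

{"name": "carry_out", "arguments": {"motion": "1 -10 0 0 0; 1 -20 0 0 0; 1 -20 0 0 0; 1 0 0 0 0; 1 0 0 0 0; 1 0 0 0 0; 1 0 0 0 0; 1 0 0 0 0"}}

```text
clock: 16.45
tcp_pos: [0.4527, -0.2364, 0.2182]
orientation: [-3.117, -0.39, -0.0]
contact_force: [-0.1, 0.0, 0.1]
grip_width: 0.0003
```

```bash
python3 - <<'E'
from h import *
from bench import *
import cv2
o=r.get_obs();print(o['tcp_pos'],o['contact_force'],abs(o['qvel']).max())
w=grab_frame("wrist")[:,:,::-1];s=grab_frame("scene")[:,:,::-1]
cv2.imwrite("pics/w6.png",w);cv2.imwrite("pics/s6.png",s)
E
```

```text
[ 0.45273825 -0.23637217  0.21824687] [-0.14215295  0.02203121  0.05390365] 0.0036886348372327676
```

View pics/s6.png

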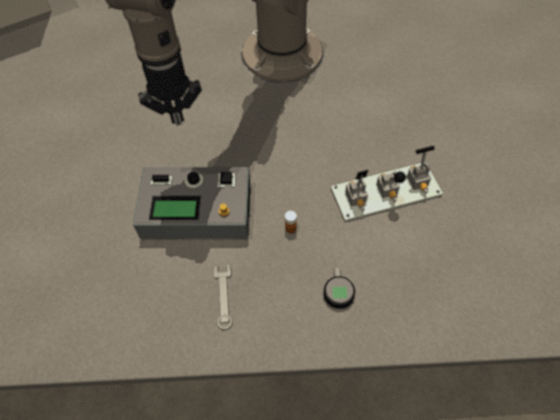

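View pics/w6.png

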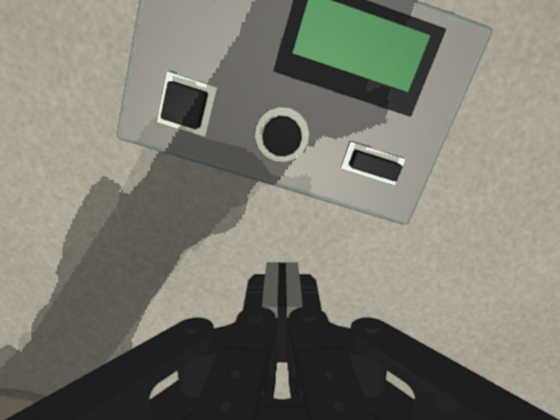

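The ball lever is still over (scene (400,177)). The round button is back up (wrist (282,134)), everything else is where it was, and the arm is clear.

```bash
python3 -c "
from bench import r
print(r.hand_in())"
```

```text
the job is handed in; nothing more can be done
None
```

The vent valve is shut and the round button has been pressed and released, in that order. I handed the job in at about 16.5 s of the 45 s allowed.

- **Vent lever:** I pushed the ball lever over with the closed fingertips. At the end the force rose from about 10 N to 20 N with almost no further travel. After I let go, the ball measured 36.5 mm beyond its pivot, against 36.7 mm expected at the stop, and it was still there in the last picture. The lever had not started at exactly 0; it stood at roughly 0.15 rad.
- **Round button:** I pressed it down about 6 mm to its end, at a tip height of 81.3 mm. A last 1 mm of commanded travel moved it only 0.1 mm and raised the force to about 24 N, well above the 5 N needed, so the final moment was firmer than necessary. The contact force was back to zero after I withdrew, and the button looks up in the last picture; I judged that by eye.
- **Everything else:** The other two levers, the other two buttons and the loose items look unmoved in the last pictures. The arm was clear of everything at hand-in.

No check failed or disagreed beyond the few millimetres by which the camera measurements differed.

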